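Open the ratchet clamp in the corkscrew drawer

TASK

In the drawer lies a ratchet bar clamp. Press down the ribbed release plate on top of its sliding jaw and, keeping it down, push the jaw back along the bar, away from the fixed jaw, until it is fully home against the end block; then let go so that the plate springs up again. Leave all the other tools, the ones between the jaws and the swing-arm divider included, where they lie.

Things in the scene. Friction and masses are not known exactly. Their poses are not given: they have to be found in the camera images.
- clamp: Steel ratchet bar clamp lying flat, fixed to the drawer floor, which is 8 mm above the work surface. Origin: middle of the bar, on the drawer floor. Y axis along the bar, from the fixed jaw towards the end block; x level, to the side on which the jaws stick out; z up. Toothed bar 16 mm wide, top 20 mm above the drawer floor. End block: y 138 to 154 mm, 44 mm wide, 34 mm high.
- fixed_jaw (a point): Middle of the top edge of the fixed jaw's inner face over the bar (y = -135 mm in the clamp), 42 mm above the drawer floor. The fixed jaw is an upright plate 14 mm thick, reaching from x = -22 to 90 mm.
- plate_top (a point): Top face of the release plate on the sliding jaw, 46 mm above the drawer floor at rest; moves with jaw and plate, axes parallel to the clamp's. Flat aluminium with fine dark ribs, 40 x 40 mm (x +-20, y -21 to +19 mm of this point). The lip stands on its +y side; the other three sides are open. A fingertip on the plate can push the jaw along by the lip.
- lip_top (a point): Middle of the top edge, on the plate's side, of the upright lip at the +y end of the sliding jaw: 66 mm above the drawer floor, 20 mm above the plate, 20 mm in +y from plate_top. Lip 44 mm wide, 8 mm thick. Below it the carriage is 44 mm wide and 56 mm long (y -28 to +28 mm of plate_top); the jaw at its -y end is 10 mm thick, 42 mm high and reaches to x = 90 mm.
- end_block (a point): Middle of the top edge of the end block's inner face (34 mm above the drawer floor), which the carriage's +y end meets when the jaw is fully home.
- jaw (a joint): Position of the sliding jaw along the bar, in m, growing along the clamp's +y. 0.140 is fully home against the end block. It starts between about 0.006 and 0.062. With the catch free it slides with about 2 N of friction; with the plate up the catch blade stands between the bar's teeth (6 mm pitch, about 2.5 mm of play) and locks the jaw both ways.
- catch (a joint): How far the release plate is pressed down, in m: 0 up (catch locked), 0.007 fully down on its stop. The spring takes 3 N to start and about 5 N fully down; the catch is free once the plate is 3 mm down and drops into the teeth again when the plate is let up. At the home end a wide notch lets it spring right up.
- divider_tip (a point): Free end, top edge, of the chrome swing-arm divider: 245 mm long, 38 mm high, stiffly pivoted on a brass pin in the drawer's far right part. It must stay as it is.
- corkscrew: Loose nickel rack-and-pinion corkscrew lying flat, 171 x 76 x 32 mm. Origin under its middle. Leave alone.
- bull_opener: Loose bronze bull-head can opener lying flat, 171 x 63 x 19 mm. Origin under its middle. Leave alone.
- church_key: Loose cream celluloid church key, 110 x 18 x 9 mm, lying between the jaws next to the fixed jaw. Origin under its middle. Leave alone.
- capsule_cutter: Loose U-shaped pewter capsule cutter, 53 x 32 x 14 mm, lying between the jaws. Origin under its middle. Leave alone.
- stopper: Loose nickel bottle stopper standing upright, 30 mm across, 68 mm high, just beyond the clamp's jaw tips. Origin under its middle. Leave alone.
- jigger: Loose copper spirit measure standing upright, 44 mm across, 76 mm high, on the robot's side of the clamp. Origin under its middle. Leave alone.

How it is judged:
By the outcome, as a careful person would: the job done as asked, in the order asked, and still so for the second after the job is handed in, with the robot touching nothing.
It also fails if it takes over 32 s, if anything falls off the work surface, if the arm or the gripper's body presses on something with over 40 N, if the wrist force passes 120 N, or if a joint passes its speed limit or range.

ROBOT

A 6-joint arm with a two-finger parallel gripper is mounted at the origin on the work surface. World frame = base frame: x ahead of the robot, y to its left, z up, the work surface at z = 0. Lengths are in m, angles in rad, forces in N, time in s.
With the tool pointing down it reaches from about 0.275 to 0.725 m from the base axis. Payload 15.9 kg.
Tool frame: the origin (TCP) lies on the centre line of the jaws, within the pads' length; the fingertips stand 14 mm ahead of it and the grasp point (between the pads) lies 5 mm behind it; z points along the fingers, y is the line along which they close (so a half turn about z gives the same grasp; the last joint's range is limited). The gripper opens to 85 mm and grips with 20 to 120 N. Pads are 22 mm wide; open, the fingers measure 114 mm over their backs; the gripper's body (76 mm by 85 mm) begins 54 mm behind the grasp point. The pads swing forward as they close: fully open they stand 13 mm farther back than shut.
Start: joints at [-1.307, 0.213, -0.034, 1.323, 0, 1.571], TCP at [0.13, -0.483, 0.245] pointing down, gripper open.
Joint ranges: [-2.98, 2.98], [-0.74, 1.72], [-1.14, 1.35], [-2.1, 2.04], [-1.57, 1.44], [-3.14, 3.14]. Speed limits (rad/s): [1.89, 1.89, 2.39, 2.57, 3.14, 3.14].

INTERFACE

Orientations are given as a unit quaternion [w, x, y, z].
In Python, from workcell import read_state, capture, camera_info, job_done gives the robot as it stands.
- The arm moves only by the shell command python3 -m jog 'ROWS' [FORCE]. ROWS is JSON, a list of rows, each a list of 3 entries, a list of its own where there are three numbers: the shift along the tool's x, y, z in mm, then the turn about the tool's z in units of 6 degrees (1.0 is 6 degrees), then the opening, from -1 (shut) to 1 (fully open). In form: [[[dx, dy, dz], turn, fingers], ...]. A call has 1 to 5 rows; each row is the pose to reach, as a shift and turn from the pose commanded when the call began, along the tool's axes at that moment; what a row does not reach only later rows make up. A row lasts 1/12 s, in which the tool goes at most 41.7 mm and 7.16 degrees, less where a joint would pass 70% of its speed; a pose out of reach is approached as far as the arm can. A call with a gripper value outside its range is refused whole. The fingers move at their own pace and stop on an object; FORCE is the grip in N (left out, the last holds). Time passes only in rows, so rows that repeat a pose let the fingers close. It gives the time, the measured TCP pose, the force, the opening and the grip force at its end, in the units of the state.
- read_state(): the state, without advancing time (a new reading comes with each control period).
- capture(name): name is "side" or "top" or "wrist"; returns the picture (400x640x3 uint8, red, green, blue); there is no depth.
- camera_info(name): a dict with "mtx" (3x3 intrinsics, pixels), "R" (3x3) and "t" (3): a world point X has camera coordinates R X + t; the wrist camera has in their place "tool_from_camera" (4x4, takes a point from camera to tool coordinates, whose origin is the TCP and whose axes are the flange's). Camera axes: x right, y down, z forward; pixel columns grow to the right and rows downward; lengths in m; the calibration is good to about 2 mm. The wrist camera is an equidistant fisheye: a pixel r from the principal point sees the ray r / f radians off the axis. A picture is of the moment at which its call begins: read the wrist's pose just before it. camera_info takes no time and is no camera call.
- job_done(): hands the job in; it is judged then, once.
The state is a dict: "time": time; "qpos": joint angles; "joint_velocities": joint speeds; "effort": joint torques, N m; "eef_pos": TCP position; "tool_rot": TCP orientation; "contact_force": force on the tool from outside, world axes, zero at the start; "wrist_torque": the same for the moment, N m; "finger_gap": finger opening in m; "grip_force": force on a finger pad.
Only numpy, scipy, OpenCV 4.12 (cv2) and the standard library are available. Lean on these libraries where they do the work, as an engineer would, in place of code of your own. Each camera call takes 0.05 s, during which the arm holds its last target. There are 200 camera calls.

## Working session

There is one attempt and no reset: what is moved stays moved. The work goes in short steps, Python scripts to look and compute and a shell command to move; the robot and the scene stay as the last step left them, time stands still between calls to the robot, and variables do not carry over. Pictures are saved under pics/ and viewed, at most 10 in all, crops included, and the job is handed in when it is done.

```bash
mkdir -p pics
python3 - <<'E'
from workcell import *
import cv2
print({k:v for k,v in read_state().items() if k in('time','eef_pos','tool_rot','finger_gap','contact_force')})
for n in('top','side'):
    cv2.imwrite(f'pics/{n}0.png',cv2.cvtColor(capture(n),cv2.COLOR_RGB2BGR))
    c=camera_info(n); print(n,c)
print(camera_info('wrist'))
E
```

```text
{'time': 0.0, 'eef_pos': array([ 0.13027822, -0.4823982 ,  0.24481421]), 'tool_rot': array([-5.61868235e-04,  9.91318439e-01,  1.31481678e-01, -7.46263483e-05]), 'contact_force': array([ 0.63523482, -0.19303841,  0.29467044]), 'finger_gap': 0.08517296107137105}
top {'mtx': array([[395.67430877,   0.        , 321.75588641],
       [  0.        , 395.67430877, 198.44106887],
       [  0.        ,   0.        ,   1.        ]]), 'R': array([[ 0.00905188, -0.99993548,  0.00686278],
       [-0.99208641, -0.0098399 , -0.1251708 ],
       [ 0.12523026, -0.00567544, -0.99211147]]), 't': array([-0.03979315,  0.60801594,  0.9424278 ])}
side {'mtx': array([[420.04610552,   0.        , 317.02144946],
       [  0.        , 420.04610552, 200.35442343],
       [  0.        ,   0.        ,   1.        ]]), 'R': array([[-0.95742005, -0.2883653 ,  0.01386701],
       [-0.18711873,  0.58325368, -0.790444  ],
       [ 0.21984864, -0.75938172, -0.61237732]]), 't': array([0.53877833, 0.17593834, 1.02400339])}
{'mtx': array([[309.70691629,   0.        , 319.34112763],
       [  0.        , 309.70691629, 203.19220884],
       [  0.        ,   0.        ,   1.        ]]), 'tool_from_camera': array([[-6.02962331e-07, -9.62275076e-01, -2.72078441e-01,
         6.79713774e-02],
       [ 9.99999999e-01, -9.62050186e-06,  3.18092341e-05,
        -4.99141447e-05],
       [-3.32267643e-05, -2.72078441e-01,  9.62275075e-01,
        -1.29337919e-01],
       [ 0.00000000e+00,  0.00000000e+00,  0.00000000e+00,
         1.00000000e+00]])}
```

View pics/top0.png

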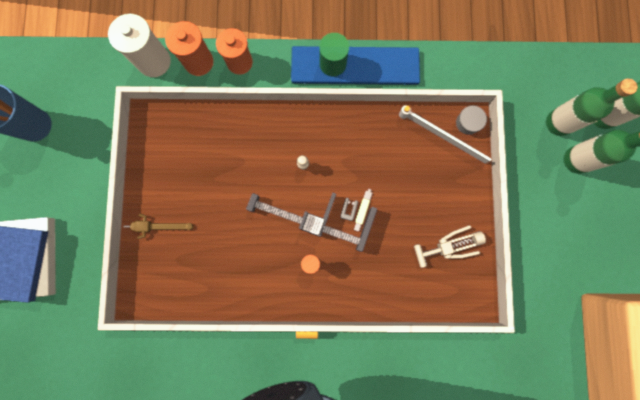

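View pics/side0.png

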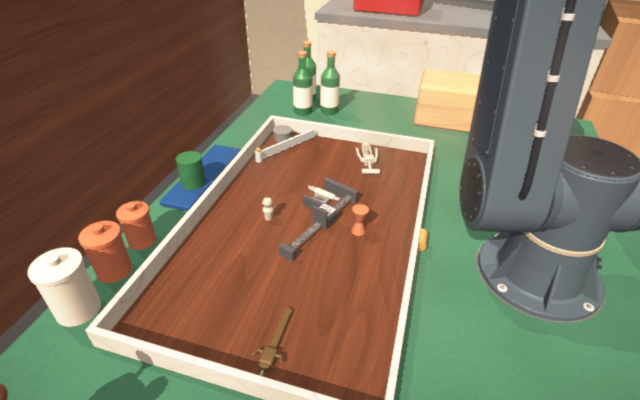

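The top view shows the clamp running from its end block at about (252,203) to the fixed jaw at about (367,230). The plate is near (313,224), the jigger at (310,264) and the stopper at (302,162). The side view agrees. I'll zoom in next.

```bash
cat > h.py <<'E'
import numpy as np, cv2
from workcell import *
from scipy.spatial.transform import Rotation as Ro
def back(n,u,v,z):
    c=camera_info(n); d=c['R'].T@np.linalg.solve(c['mtx'],[u,v,1.]); o=-c['R'].T@c['t']
    return o+d*(z-o[2])/d[2]
def proj(n,X):
    c=camera_info(n); p=c['mtx']@(c['R']@np.asarray(X)+c['t']); return p[:2]/p[2]
def tool():
    s=read_state(); w,x,y,z=s['tool_rot']; return s,np.array(s['eef_pos']),Ro.from_quat([x,y,z,w]).as_matrix()
def wback(p,R,u,v,z):
    c=camera_info('wrist'); K=c['mtx']; T=c['tool_from_camera']
    a=np.array([u-K[0,2],v-K[1,2]]); r=np.linalg.norm(a); th=r/K[0,0]
    d=np.r_[a/r*np.sin(th),np.cos(th)]; o=p+R@T[:3,3]; d=R@T[:3,:3]@d
    return o+d*(z-o[2])/d[2]
def wproj(p,R,X):
    c=camera_info('wrist'); K=c['mtx']; T=c['tool_from_camera']
    q=T[:3,:3].T@(R.T@(np.asarray(X)-p)-T[:3,3]); th=np.arctan2(np.hypot(q[0],q[1]),q[2])
    return K[:2,2]+K[0,0]*th*q[:2]/np.hypot(q[0],q[1])
E
python3 - <<'E'
import cv2
a=cv2.imread('pics/top0.png')[170:275,235:385]
cv2.imwrite('pics/top0c.png',cv2.resize(a,(750,525),interpolation=cv2.INTER_CUBIC))
E
```

```text
(no output)
```

View pics/top0c.png

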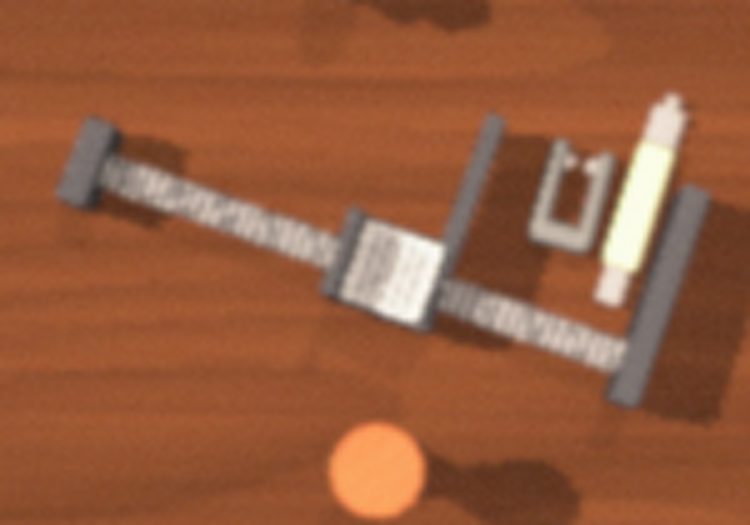

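```bash
cat >> h.py <<'E'
def cw(P,X): # clamp -> world
    c,s=np.cos(P[2]),np.sin(P[2]); X=np.asarray(X,float)
    return np.array([P[0]+c*X[0]-s*X[1],P[1]+s*X[0]+c*X[1],.008+X[2]])
E
python3 - <<'E'
from h import *
from scipy.optimize import least_squares
C=[((362,220),20,19,46,1),((445,240),20,-21,46,1),((418,322),-20,-21,46,1),((342,290),-20,19,46,1),((690,187),90,-135,42,0),((612,398),-22,-135,42,0),((118,130),22,138,34,0),((95,210),-22,138,34,0),((502,118),90,-28,42,1),((487,115),90,-18,42,1)]
def f(P):
    return np.concatenate([proj('top',cw(P,[x/1e3,y/1e3+m*P[3],z/1e3]))-np.array([235+(u[0]+.5)/5-.5,170+(u[1]+.5)/5-.5]) for u,x,y,z,m in C])
r=least_squares(f,[.5,0,0,0],loss='soft_l1');P=r.x
print(P,np.degrees(P[2]),'jaw',P[3]+.03); print(f(P).reshape(-1,2).round(2).tolist())
for n,X in dict(plate=[0,P[3],.046],end=[0,.138,.034],fj=[0,-.135,.042]).items():print(n,cw(P,X),proj('side',cw(P,X)))
print('jigger',back('top',235+377/5,170+470/5,.076))
s,p,R=tool();print(R.round(3).tolist())
d=cw(P,[0,P[3],.046])-p; print(R.T@d)
E
```

```text
[ 0.54859286 -0.00132596 -0.33580659 -0.01119293] -19.240300427672693 jaw 0.018807069590422987
[[0.86, -0.44], [-0.22, 1.13], [-0.42, 0.32], [-0.81, 1.1], [-0.0, -0.83], [0.61, 0.44], [0.52, -0.57], [-1.27, 0.14], [0.67, -0.18], [-0.17, -0.95]]
plate [ 0.54490444 -0.01189371  0.054     ] [324.99442534 209.49066462]
end [0.59406811 0.12896602 0.042     ] [289.88579359 243.86772867]
fj [ 0.5041062  -0.12878551  0.05      ] [349.85873711 188.81330782]
jigger [ 0.44915818 -0.00870691  0.076     ]
[[0.965, 0.261, -0.0], [0.261, -0.965, 0.001], [-0.0, -0.001, -1.0]]
[ 0.52294909 -0.34597459  0.19122176]
```

The fit holds together, with residuals of about 1 px or less: plate at (0.545, -0.012, 0.054), clamp yaw -19.2°, jaw about 0.019. I'm moving over with the tool's x aligned to the clamp's x and the fingers shut.

```bash
python3 -m jog '[[[34,-22,0],1.15,-1],[[68,-45,0],2.3,-1],[[102,-68,0],3.45,-1],[[137,-90,0],4.6,-1],[[171,-113,0],5.7,-1]]' 40
python3 - <<'E'
from h import *
P=[ 0.54859286,-0.00132596,-0.33580659,-0.01119293]
s,p,R=tool();print(R.round(3).tolist(),s['qpos']);print(R.T@(cw(P,[0,P[3]-.002,.046])-p))
E
```

```text
time: 0.52
eef_pos: [0.2529, -0.3438, 0.2451]
tool_rot: [-0.0, 0.989, -0.145, -0.0]
contact_force: [0.9, -0.9, 0.7]
finger_gap: 0.0255
grip_force: 0.0
[[0.958, -0.287, -0.0], [-0.287, -0.958, 0.0], [-0.0, -0.0, -1.0]] [-9.36515056e-01  6.29468222e-02 -2.09997374e-01  1.29817122e+00
  7.36034740e-05  2.49616341e+00]
[ 0.18440144 -0.39965357  0.1912007 ]
```

The sixth joint would run out of range in this orientation, so I'll use the other one, a quarter turn back.

```bash
python3 -m jog '[[[16,-36,0],-1.15,-1],[[32,-72,0],-2.3,-1],[[48,-108,0],-3.45,-1],[[64,-144,0],-4.6,-1],[[80,-180,0],-5.75,-1]]'
python3 - <<'E'
from h import *
P=[ 0.54859286,-0.00132596,-0.33580659,-0.01119293]
s,p,R=tool();print(R.round(3).tolist(),s['qpos']);print(R.T@(cw(P,[0,P[3]-.002,.046])-p))
E
```

```text
time: 0.93
eef_pos: [0.3804, -0.1933, 0.2453]
tool_rot: [0.0, 0.987, 0.161, -0.0]
contact_force: [0.7, -0.6, 0.9]
finger_gap: -0.0
grip_force: 0.0
[[0.948, 0.317, -0.0], [0.317, -0.948, -0.0], [-0.0, 0.0, -1.0]] [-4.70024867e-01  6.24221998e-02 -2.10129967e-01  1.29825085e+00
 -3.46441147e-05  2.34892556e+00]
[ 0.21229734 -0.11826923  0.1913021 ]
```

```bash
python3 -m jog '[[[35,-20,0],-1.15,-1],[[70,-40,0],-2.3,-1],[[105,-60,0],-3.45,-1],[[140,-80,0],-4.6,-1],[[175,-100,0],-5.75,-1]]'
python3 -m jog '[[[0,0,0],-1.1,-1],[[0,0,0],-2.2,-1],[[0,0,0],-2.95,-1],[[0,0,0],-2.95,-1],[[0,0,0],-2.95,-1]]'
python3 - <<'E'
from h import *
P=[ 0.54859286,-0.00132596,-0.33580659,-0.01119293]
s,p,R=tool();print(p,R.round(3).tolist(),s['qpos'],np.degrees(np.arctan2(R[1,0],R[0,0])));print(R.T@(cw(P,[0,P[3]-.002,.046])-p))
cv2.imwrite('pics/w1.png',cv2.cvtColor(capture('wrist'),cv2.COLOR_RGB2BGR))
for X in [(20,19,46),(20,-21,46),(-20,-21,46),(-20,19,46)]: print(wproj(p,R,cw(P,[X[0]/1e3,P[3]+X[1]/1e3,.046])))
E
```

```text
time: 1.35
eef_pos: [0.5157, -0.0435, 0.2451]
tool_rot: [-0.0, 0.895, 0.446, -0.0]
contact_force: [0.8, -1.1, -0.1]
finger_gap: -0.0001
grip_force: 0.0
time: 1.77
eef_pos: [0.5147, -0.0455, 0.2451]
tool_rot: [-0.0, 0.818, 0.575, -0.0]
contact_force: [-0.0, 0.6, -0.3]
finger_gap: 0.0002
grip_force: 0.0
[ 0.51471047 -0.04553106  0.24514019] [[0.339, 0.941, -0.0], [0.941, -0.339, 0.0], [-0.0, -0.0, -1.0]] [-8.82338711e-02  2.48071213e-01  1.01790435e-02  1.33333195e+00
  6.80329871e-06  1.82822935e+00] 70.19474713928663
[0.0398978  0.01710996 0.19112902]
[356.04599169 125.31036089]
[355.75382793 163.46318648]
[317.57295565 163.64864969]
[317.15483913 125.3298572 ]
```

View pics/w1.png

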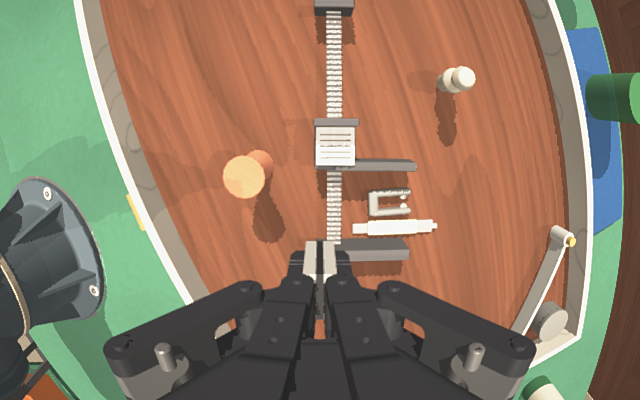

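The wrist view shows the plate at columns 315–355, rows 127–166, with the lip above it and the bar vertical. That is within about 2 px of my prediction, so the plate sits about 2 mm toward −y and 1.5 mm toward −x. I'll apply that and descend to just above it.

```bash
python3 -m jog '[[[19,8,0],-0.1,-1],[[37,15.5,30],-0.1,-1],[[37,15.5,70],-0.1,-1],[[37,15.5,108],-0.1,-1],[[37,15.5,130],-0.1,-1]]'
python3 -m jog '[[[0,0,15],0,-1],[[0,0,30],0,-1],[[0,0,34],0,-1],[[0,0,34],0,-1],[[0,0,34],0,-1]]'
python3 - <<'E'
from h import *
P=[ 0.54859286,-0.00132596,-0.33580659,-0.01319293]
s,p,R=tool();print(p,np.degrees(np.arctan2(R[1,0],R[0,0])));print(R.T@(cw(P,[0,P[3]-.003,.046])-p))
cv2.imwrite('pics/w2.png',cv2.cvtColor(capture('wrist'),cv2.COLOR_RGB2BGR))
a=capture('side')[150:260,260:400]
cv2.imwrite('pics/s2.png',cv2.cvtColor(cv2.resize(a,(700,550),interpolation=cv2.INTER_CUBIC),cv2.COLOR_RGB2BGR))
E
```

```text
time: 2.23
eef_pos: [0.5401, -0.0158, 0.1116]
tool_rot: [-0.001, 0.815, 0.579, -0.001]
contact_force: [-0.5, 0.1, 0.2]
finger_gap: -0.0
grip_force: 0.0
time: 2.65
eef_pos: [0.5421, -0.0161, 0.082]
tool_rot: [0.0, 0.815, 0.58, 0.0]
contact_force: [0.9, -0.2, 0.2]
finger_gap: 0.0001
grip_force: 0.0
[ 0.54212836 -0.01605523  0.0820038 ] 70.8738511483569
[-0.00016315  0.0012366   0.02800434]
```

View pics/w2.png

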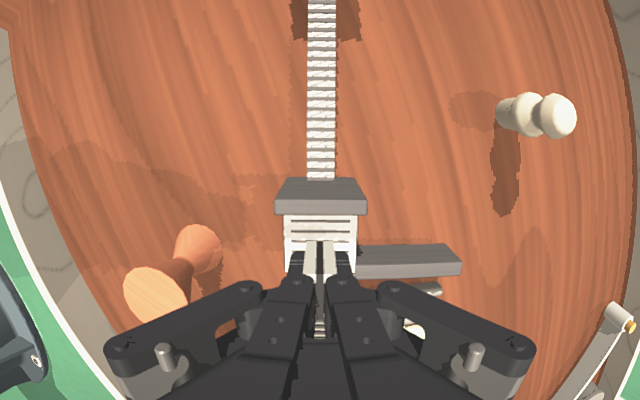

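View pics/s2.png

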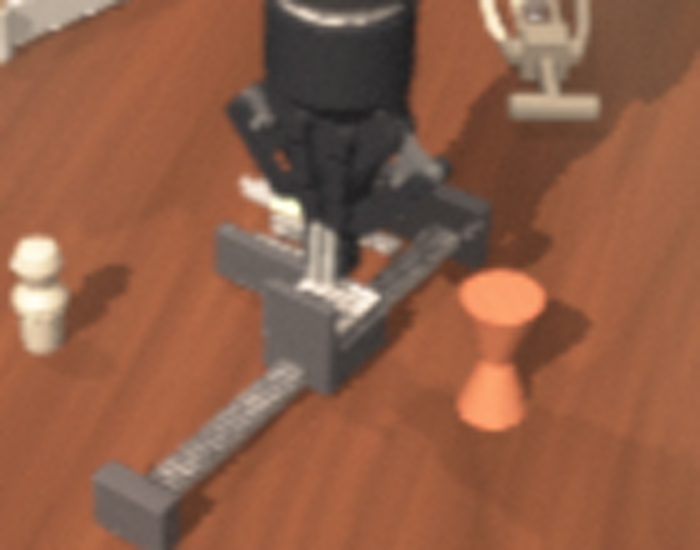

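The fingers are centred over the plate, with the lip clear ahead of them at rows 180–212 and the jigger and stopper well away. I'll press down in steps.

```bash
python3 -m jog '[[[0,0,6],0,-1],[[0,0,10],0,-1],[[0,0,13],0,-1],[[0,0,15],0,-1],[[0,0,15],0,-1]]'; python3 -m jog '[[[0,0,1],0,-1],[[0,0,2],0,-1],[[0,0,3],0,-1],[[0,0,3],0,-1],[[0,0,3],0,-1]]'
```

```text
time: 3.17
eef_pos: [0.5418, -0.0159, 0.066]
tool_rot: [-0.0, 0.814, 0.58, -0.0]
contact_force: [0.1, -0.0, 2.3]
finger_gap: -0.0003
grip_force: 1.6
time: 3.58
eef_pos: [0.5419, -0.0159, 0.0634]
tool_rot: [0.0, 0.814, 0.58, 0.0]
contact_force: [-1.5, -0.6, 3.9]
finger_gap: -0.0001
grip_force: 2.1
```

```bash
python3 -m jog '[[[0,0,1],0,-1],[[0,0,2],0,-1],[[0,0,2.6],0,-1],[[0,0,2.6],0,-1],[[0,0,2.6],0,-1]]'; python3 -m jog '[[[3,0,0],0,-1],[[6,0,0],0,-1],[[9,0,0],0,-1],[[12,0,0],0,-1],[[15,0,0],0,-1]]'
```

```text
time: 4.0
eef_pos: [0.542, -0.0159, 0.061]
tool_rot: [0.0, 0.814, 0.58, 0.0]
contact_force: [-2.7, 0.2, 9.6]
finger_gap: -0.0003
grip_force: 4.7
time: 4.42
eef_pos: [0.5469, -0.0018, 0.061]
tool_rot: [0.0, 0.814, 0.58, 0.0]
contact_force: [-3.0, -1.2, 8.2]
finger_gap: -0.0005
grip_force: 4.6
```

```bash
python3 -m jog '[[[10,0,0],0,-1],[[20,0,0],0,-1],[[30,0,0],0,-1],[[40,0,0],0,-1],[[50,0,0],0,-1]]'; python3 -m jog '[[[10,0,0],0,-1],[[20,0,0],0,-1],[[28,0,0],0,-1],[[34,0,0],0,-1],[[38,0,0],0,-1]]'
python3 - <<'E'
from h import *
P=[ 0.54859286,-0.00132596,-0.33580659,-0.01319293]
s,p,R=tool();print(R.T@(cw(P,[0,.110,.046])-p))
cv2.imwrite('pics/w3.png',cv2.cvtColor(capture('wrist'),cv2.COLOR_RGB2BGR))
E
```

```text
time: 4.83
eef_pos: [0.5636, 0.0457, 0.061]
tool_rot: [0.0, 0.814, 0.58, 0.0]
contact_force: [1.3, -2.5, 7.1]
finger_gap: 0.0002
grip_force: 3.7
time: 5.25
eef_pos: [0.5763, 0.0818, 0.061]
tool_rot: [0.001, 0.814, 0.58, 0.0]
contact_force: [0.7, -3.1, 6.4]
finger_gap: 0.0003
grip_force: 3.3
[0.02235629 0.00130751 0.0070112 ]
```

View pics/w3.png

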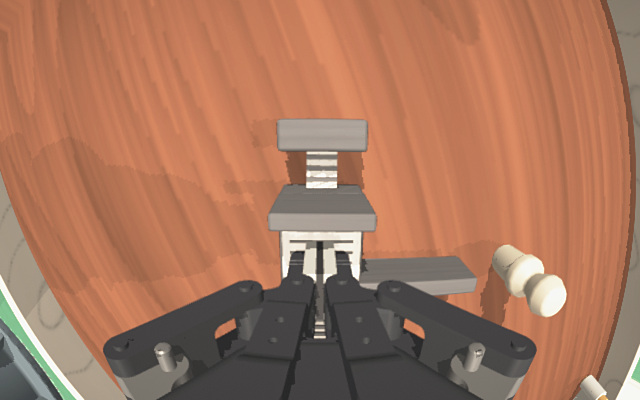

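The jaw has come along. The end block is at rows 120–150, with about 20 mm of bar still showing, and the stopper is clear of the jaw tip. I'll keep pushing, more slowly.

```bash
python3 -m jog '[[[5,0,0],0,-1],[[10,0,0],0,-1],[[14,0,0],0,-1],[[17,0,0],0,-1],[[19,0,0],0,-1]]'; python3 -m jog '[[[1.5,0,0],0,-1],[[3,0,0],0,-1],[[4.5,0,0],0,-1],[[6,0,0],0,-1],[[6,0,0],0,-1]]'
```

```text
time: 5.72
eef_pos: [0.5826, 0.0994, 0.061]
tool_rot: [0.001, 0.814, 0.58, 0.001]
contact_force: [2.9, -3.3, 5.3]
finger_gap: -0.0
grip_force: 2.9
time: 6.13
eef_pos: [0.584, 0.1045, 0.061]
tool_rot: [0.001, 0.814, 0.58, -0.0]
contact_force: [-2.1, -6.8, 9.1]
finger_gap: -0.0002
grip_force: 4.5
```

```bash
python3 -m jog '[[[1.5,0,0],0,-1],[[3,0,0],0,-1],[[4.5,0,0],0,-1],[[5,0,0],0,-1],[[5,0,0],0,-1]]'; python3 -m jog '[[[1,0,0],0,-1],[[2,0,0],0,-1],[[3,0,0],0,-1],[[4,0,0],0,-1],[[4,0,0],0,-1]]'
python3 - <<'E'
from h import *
P=[ 0.54859286,-0.00132596,-0.33580659,-0.01319293]
s,p,R=tool();print(R.T@(cw(P,[0,.110,.046])-p),R.T@s['contact_force'])
cv2.imwrite('pics/w4.png',cv2.cvtColor(cv2.resize(capture('wrist')[80:320,200:520],(800,600)),cv2.COLOR_RGB2BGR))
E
```

```text
time: 6.55
eef_pos: [0.5855, 0.1091, 0.061]
tool_rot: [0.001, 0.815, 0.58, -0.0]
contact_force: [-1.1, -6.4, 9.1]
finger_gap: 0.0001
grip_force: 4.6
time: 6.97
eef_pos: [0.5868, 0.1129, 0.0609]
tool_rot: [0.001, 0.815, 0.58, -0.0]
contact_force: [-2.0, -5.3, 8.5]
finger_gap: -0.0004
grip_force: 4.6
[-0.01044987  0.00156577  0.00694346] [-5.62233817 -0.15287574 -8.50568253]
```

View pics/w4.png

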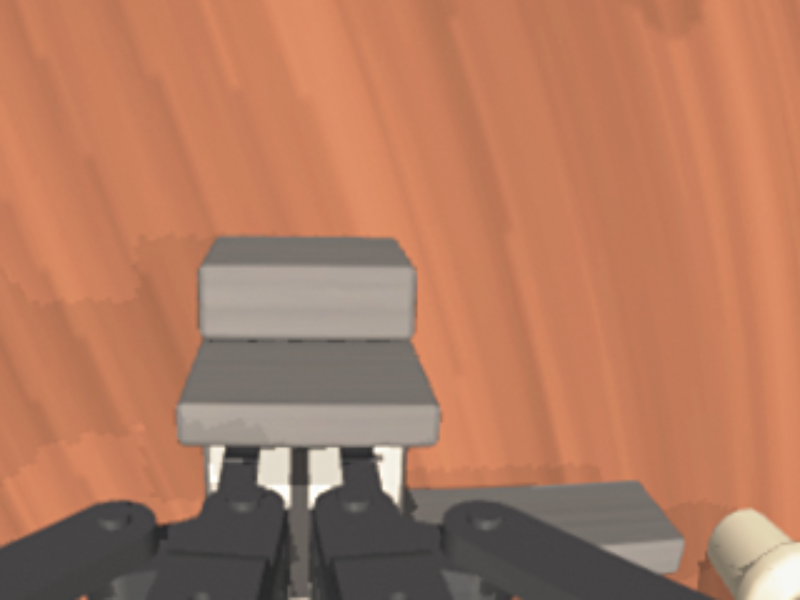

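The carriage now appears to meet the end block, and the fingers are sliding over the plate toward the lip. I'll push until the force rises sharply, to confirm it is home.

```bash
python3 -m jog '[[[0.7,0,0],0,-1],[[1.4,0,0],0,-1],[[2,0,0],0,-1],[[2,0,0],0,-1],[[2,0,0],0,-1]]'; python3 -m jog '[[[0.7,0,0],0,-1],[[1.4,0,0],0,-1],[[2,0,0],0,-1],[[2,0,0],0,-1]]'
```

```text
time: 7.43
eef_pos: [0.5871, 0.1139, 0.0609]
tool_rot: [0.001, 0.815, 0.58, -0.001]
contact_force: [-3.9, -12.5, 11.8]
finger_gap: -0.0
grip_force: 7.5
time: 7.77
eef_pos: [0.5871, 0.1141, 0.0609]
tool_rot: [0.002, 0.815, 0.579, -0.002]
contact_force: [-8.8, -26.5, 17.7]
finger_gap: -0.0002
grip_force: 14.7
```

It is firmly home: 28 N against a hard stop. I'll ease off a little while still pushing forward, then lift straight up.

```bash
python3 -m jog '[[[-1,0,0],0,-1],[[-1.5,0,-1],0,-1],[[-1.5,0,-4],0,-1],[[-1.5,0,-7],0,-1],[[-1.5,0,-10],0,-1]]'; python3 -m jog '[[[0,0,-8],0,-1],[[-2,0,-30],0,-1],[[-4,0,-60],0,-1],[[-4,0,-90],0,-1],[[-4,0,-90],0,-1]]'
python3 - <<'E'
from h import *
s,p,R=tool();print(p,s['contact_force'])
a=cv2.resize(capture('wrist')[0:400,140:540],(400,400)); b=cv2.resize(capture('side')[150:260,260:370],(400,400),interpolation=cv2.INTER_CUBIC)
t=cv2.resize(capture('top')[150:290,230:510],(800,200*2),interpolation=cv2.INTER_CUBIC)[:,:]
cv2.imwrite('pics/e.png',cv2.cvtColor(np.vstack([np.hstack([a,b]),cv2.resize(t,(800,200))]),cv2.COLOR_RGB2BGR))
E
```

```text
time: 8.18
eef_pos: [0.5861, 0.1143, 0.0695]
tool_rot: [0.0, 0.815, 0.58, -0.002]
contact_force: [-4.3, -10.2, -8.2]
finger_gap: -0.0001
grip_force: 5.0
time: 8.6
eef_pos: [0.5883, 0.1125, 0.1661]
tool_rot: [0.001, 0.814, 0.58, 0.003]
contact_force: [1.2, 1.0, 1.5]
finger_gap: 0.0006
grip_force: 0.0
[0.58834707 0.11252568 0.16610775] [1.15803965 0.96083214 1.50372901]
```

View pics/e.png

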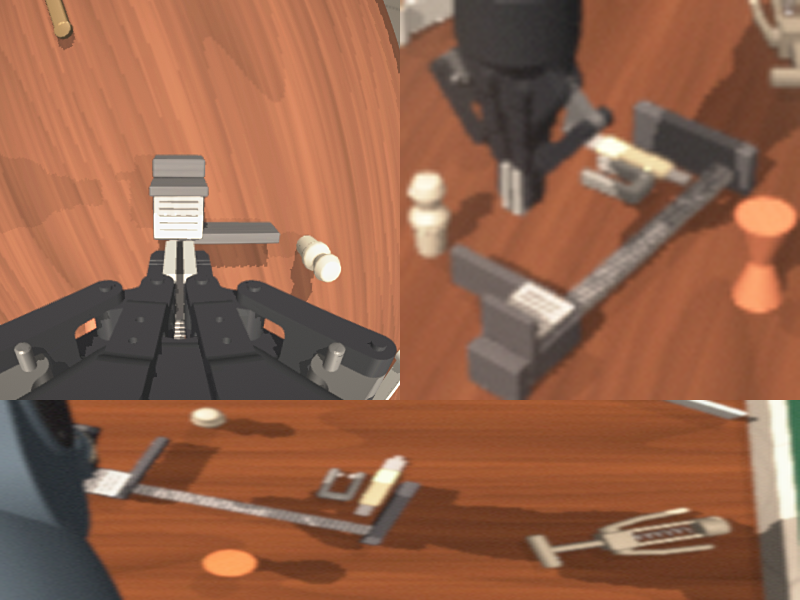

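The jaw is hard against the end block, the plate is up again, and the other tools are where they were.

```bash
python3 -m jog '[[[0,0,-20],0,-1],[[0,0,-20],0,-1],[[0,0,-20],0,-1],[[0,0,-20],0,-1]]'; python3 -c "from workcell import *;print(job_done())"
```

```text
time: 9.08
eef_pos: [0.5857, 0.1121, 0.1794]
tool_rot: [-0.0, 0.814, 0.58, -0.001]
contact_force: [-0.1, -0.1, -0.1]
finger_gap: 0.0002
grip_force: 0.0
the job is handed in; nothing more can be done
None
```

The sliding jaw is fully home against the end block, the release plate looks sprung up again, no other tool in the final pictures appears moved, and the job was handed in at about 9 s (limit 32 s).

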